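# Make up two gel-run kits

### The job

Make up the two gel-run kits: in the blue tray go the amber bottle (bay with the round mark) and the yellow comb (long bay); in the orange tray go the white bottle (round mark), the red comb (long bay) and the green tube block (square mark). Everything must sit flat on the floor of its bay, bottles standing and combs with the tab up; set things down rather than dropping them, and leave the blue bottle, the timer and the tip box where they are.

Things in the scene. Friction and masses are not known exactly. Their poses are not given: they have to be found in the camera images.
- amber_bottle: AMBER (brown) with white cap and white band. Upright round bottle: straight body 38 mm across from the foot to 48 mm up, then a screw cap 33 mm across; 66 mm tall, about 70 g. Origin: centre of the underside, z up.
- white_bottle: WHITE with red cap and a grey band. Upright round bottle: straight body 38 mm across from the foot to 48 mm up, then a screw cap 33 mm across; 66 mm tall, about 70 g. Origin: centre of the underside, z up.
- spare_bottle: BLUE with black cap and white band; not wanted, stands among the stock, to be left alone. Upright round bottle: straight body 38 mm across from the foot to 48 mm up, then a screw cap 33 mm across; 66 mm tall, about 70 g. Origin: centre of the underside, z up.
- yellow_comb: YELLOW. Gel comb lying flat: a plate 30 (x) x 80 (y) x 5 mm with nine teeth on its +x edge, and on its middle an upright grip tab 10 mm thick (x), 34 mm long (y), its top 42 mm above the underside; about 40 g. Origin: centre of the underside, below the tab; z up. Either way round will do in the tray.
- red_comb: RED. Gel comb lying flat: a plate 30 (x) x 80 (y) x 5 mm with nine teeth on its +x edge, and on its middle an upright grip tab 10 mm thick (x), 34 mm long (y), its top 42 mm above the underside; about 40 g. Origin: centre of the underside, below the tab; z up. Either way round will do in the tray.
- tube_block: GREEN tube block, a 40 x 40 mm block 38 mm tall with four white tube caps on top (total 43 mm), about 60 g. Origin: centre of the underside, axes square to its sides, z up.
- blue_tray: BLUE kit tray, 64 (x) x 168 (y) mm, two bays in a row. Walls 4 mm thick, tops 14 mm over the bench; bay floors 4 mm over it. Fixed flat. Origin: centre of the underside; y runs along the bays, all at x = 0. Long bay (white bar mark), 56 x 100 mm, centred at y = -30 mm; bay with white round mark, 56 x 56 mm, centred at y = +52 mm.
- orange_tray: ORANGE kit tray, 64 (x) x 228 (y) mm, three bays in a row. Walls 4 mm thick, tops 14 mm over the bench; bay floors 4 mm over it. Fixed flat. Origin: centre of the underside; y runs along the bays, all at x = 0. Bay with white round mark, 56 x 56 mm, centred at y = -82 mm; long bay (white bar), 56 x 100 mm, centred at y = 0; bay with white square mark, 56 x 56 mm, centred at y = +82 mm.
- timer: White bench timer lying flat, 45 (x) x 60 (y) x 12 mm, loose; to be left alone. Origin: centre of the underside.
- tip_box: Grey pipette-tip box with yellow tips, 80 (x) x 60 (y) x 48 mm, loose, beside the trays; to be left alone. Origin: centre of the underside. (Other bench equipment, up to 100 mm high, stands only at the back, over 0.78 m ahead of the robot, and at the sides, over 0.5 m off to either side.)
Not all that is in view belongs to the job. Of the things that look like the amber_bottle, the smallest one is meant.

How it is judged:
By the outcome, as a careful person would: the job done as asked, in the order asked, and still so for the second after the job is handed in, with the robot touching nothing.
It also fails if it takes over 120 s, if anything falls off the work surface, if the arm or the gripper's body presses on something with over 40 N, if the wrist force passes 120 N, or if a joint passes its speed limit or range.

### The arm

A 6-joint arm with a two-finger parallel gripper is mounted at the origin on the work surface. World frame = base frame: x ahead of the robot, y to its left, z up, the work surface at z = 0. Lengths are in mm, angles in rad, forces in N, time in s.
With the tool pointing down it reaches from about 375 to 975 mm from the base axis. Payload 3.8 kg.
Tool frame: the origin (TCP) lies at the very end of the fingers, on their centre line; the grasp point (between the pads) lies 19 mm behind it (manip.tcp_to_grasp is the distance from the TCP to the grasp point, in mm); z points along the fingers, y is the line along which they close (so a half turn about z gives the same grasp; the last joint's range is limited). The gripper opens to 88 mm and grips with 3 to 60 N. Pads are 18 mm wide; open, the fingers measure 123 mm over their backs; the gripper's body (75 mm by 187 mm) begins 45 mm behind the grasp point.
Start: joints at [1.088, 0.264, 1.604, -0, 1.274, -0.037], TCP at [291.043, 609.025, 238.706] pointing down, gripper open.
Joint ranges: [-2.63, 2.63], [-0.94, 2.18], [0.31, 2.57], [-1.31, 4.45], [0, 2.66], [-2.55, 2.55]. Speed limits (rad/s): [2.57, 2.57, 3.14, 3.14, 3.14, 3.14].

### API

Orientations are given as a unit quaternion [x, y, z, w].
In Python, from workcell import manip, viewer, ticket, models gives the robot as it stands. The module is installed in compiled form; this text tells all that it offers.
- The arm moves only by the tool drive_tool, never from a script. Its argument "commands" is a list of rows, each a list of 6 numbers: the shift along the tool's x, y, z as a fraction of full scale, then the turn, a rotation vector about the tool's x, y, z as a fraction of full scale. A call has 1 to 5 rows; each row is the pose to reach, as a shift and turn from the pose commanded when the call began, along the tool's axes at that moment; what a row does not reach only later rows make up. Full scale, the value 1, is 0.2 m for a shift and 90 degrees for a turn. A row lasts 1/8 s, in which the tool goes at most 62.5 mm and 10.7 degrees, less where a joint would pass 70% of its speed; a pose out of reach is approached as far as the arm can. A call with a number of a shift or a turn outside -1 to 1 is refused whole. A call with a gripper value outside its range is refused whole. "gripper" is the closure, from -1 (fully open) to 1 (shut), so that 0 is half open, set as the call begins (left out, the last holds). The fingers move at their own pace and stop on an object; "squeeze" is the grip in N (left out, the last holds). Time passes only in rows, so rows that repeat a pose let the fingers close. It gives the time, the measured TCP pose, the force, the opening and the grip force at its end, in the units of the state.
- manip.observe(): the state, without advancing time (a new reading comes with each control period).
- viewer.capture(name): name is "scene" or "top" or "wrist"; returns a dict with "image" (420x560x3 uint8, blue, green, red), "fx", "fy", "cx", "cy" (pixels), "R" (3x3) and "t" (3): a world point X has camera coordinates R X + t. Camera axes: x right, y down, z forward; pixel columns grow to the right and rows downward; lengths in mm; the calibration is good to about 2 mm. The wrist camera is an equidistant fisheye: a pixel r from the principal point sees the ray r / f radians off the axis. A picture is of the moment at which its call begins. There is no depth.
- ticket.job_done(): hands the job in; it is judged then, once.
Trained networks look in the newest picture that a camera, given by its name, has taken for a name from the list of things; names that differ only in an ending like _2 or _b are one class to them, and where a whole thing is asked for, a point or a joint stands for the part that bears it (a point fixed in the world has none). Each returns a list of dicts, best first, with "score" (0 to 1); they miss things now and then, are a little off and sometimes report something else, mostly with a low value. They report only what shows in the picture. A call takes as long as a camera call. They do not tell look-alikes from the thing itself.
- models.cut_out(camera, query): "pixels" (420x560 bool, what is visible of it) and "at" ([column, row] in pixels, amid what is visible of it).
- models.landmark_of(camera, query): "at" ([column, row] in pixels: a listed point, or the origin of a listed thing).
The state is a dict: "time_s": time; "joint_pos": joint angles; "dq": joint speeds; "effort": joint torques, N m; "eef_pos": TCP position; "ee_rot": TCP orientation; "contact_force": force on the tool from outside, world axes, zero at the start; "moment": the same for the moment, N m; "width": finger opening in mm; "finger_force": force on a finger pad.
Only numpy, scipy, OpenCV 4.12 (cv2) and the standard library are available. Lean on these libraries where they do the work, as an engineer would, in place of code of your own. Each camera call takes 0.05 s, during which the arm holds its last target. There are 200 camera calls.

## Working session

There is one attempt and no reset: what is moved stays moved. The work goes in short steps, Python scripts to look and compute and a tool call to move; the robot and the scene stay as the last step left them, time stands still between calls to the robot, and variables do not carry over. Pictures are saved under pics/ and viewed, at most 16 in all, crops included, and the job is handed in when it is done.

Besides the shell and the picture viewer there is one more tool, called after "Emit:" as name([rows], argument=value, ...), one row to a line, values as JSON. drive_tool: Moves the arm, as the interface text tells. Shift numbers are shares of 0.2 m and turn numbers shares of 90 degrees, none past 1 either way. Its arguments: {"type":"object","properties":{"commands":{"type":"array","items":{"type":"array","items":{"type":"number","minimum":-1,"maximum":1}}},"gripper":{"type":"number"},"squeeze":{"type":"number"}},"required":["commands"]}

```bash
mkdir -p pics; cat > h.py <<'E'
import numpy as np, cv2
from scipy.spatial.transform import Rotation as Rn
from workcell import manip, viewer, ticket, models
def cap(n,f=None):
    c=viewer.capture(n)
    if f: cv2.imwrite('pics/'+f+'.png',c['image'])
    return c
def ray(c,name,p):
    u=(p[0]-c['cx'])/c['fx'];v=(p[1]-c['cy'])/c['fy']
    if name=='wrist':
        r=np.hypot(u,v); d=np.array([np.sin(r)*u/r,np.sin(r)*v/r,np.cos(r)]) if r>1e-9 else np.array([0,0,1.])
    else: d=np.array([u,v,1.])
    R=np.array(c['R']);t=np.array(c['t'])
    return -R.T@t, R.T@d
def at(c,name,p,z):
    o,d=ray(c,name,p); return o+d*(z-o[2])/d[2]
def proj(c,name,X):
    x=np.array(c['R'])@np.array(X,float)+np.array(c['t'])
    if name=='wrist':
        r=np.hypot(x[0],x[1]);th=np.arctan2(r,x[2]);k=th/max(r,1e-9)
        return np.array([c['cx']+c['fx']*x[0]*k,c['cy']+c['fy']*x[1]*k])
    return np.array([c['cx']+c['fx']*x[0]/x[2],c['cy']+c['fy']*x[1]/x[2]])
def st():
    s=manip.observe(); return s
E
python3 - <<'E'
from h import *
s=st();print(s['eef_pos'],s['ee_rot'],s['time_s'],s['width'])
print(Rn.from_quat(s['ee_rot']).as_matrix().round(3))
for n in ['top','scene']:
    c=cap(n,n+'0');print(n,c['fx'],(-np.array(c['R']).T@c['t']).round())
    for q in 'amber_bottle white_bottle spare_bottle yellow_comb red_comb tube_block blue_tray orange_tray timer tip_box'.split():
        print(q,[(np.round(d['at']),round(d['score'],2),at(c,n,d['at'],0)[:2].round()) for d in models.landmark_of(n,q)])
E
```

```text
[290.73110676 608.3945773  237.39926828] [ 2.21041475e-01  9.75263772e-01 -1.07983074e-03 -2.75820331e-04] 0.0 88.18215426766841
[[-0.902  0.431 -0.001]
 [ 0.431  0.902 -0.002]
 [ 0.    -0.002 -1.   ]]
top 445.98846771798213 [ 461.   -3. 1137.]
amber_bottle [(array([421., 233.]), 0.91, array([ 488., -379.])), (array([439., 188.]), 0.59, array([ 606., -427.])), (array([407., 195.]), 0.57, array([ 585., -342.]))]
white_bottle [(array([143., 188.]), 0.51, array([593., 332.])), (array([198., 242.]), 0.5, array([456., 190.])), (array([338., 236.]), 0.44, array([ 477., -164.]))]
spare_bottle [(array([293., 154.]), 0.69, array([686., -47.]))]
yellow_comb [(array([249., 153.]), 0.73, array([688.,  67.]))]
red_comb [(array([359., 186.]), 0.55, array([ 608., -218.])), (array([191., 182.]), 0.54, array([610., 212.]))]
tube_block [(array([192., 180.]), 0.8, array([614., 209.]))]
blue_tray [(array([338., 238.]), 0.85, array([ 471., -165.])), (array([408., 196.]), 0.23, array([ 583., -345.]))]
orange_tray [(array([198., 243.]), 0.98, array([454., 191.]))]
timer [(array([276., 201.]), 0.71, array([
[... 194 characters left out ...]
7., 226.]), 0.79, array([ 482., -381.])), (array([155., 252.]), 0.75, array([ 589., -355.])), (array([331., 200.]), 0.36, array([468., 164.]))]
white_bottle [(array([404., 220.]), 0.59, array([596., 343.]))]
spare_bottle [(array([272., 263.]), 0.85, array([688., -53.]))]
yellow_comb [(array([312., 255.]), 0.72, array([680.,  55.]))]
red_comb [(array([205., 251.]), 0.8, array([ 612., -223.]))]
tube_block [(array([363., 229.]), 0.8, array([607., 218.])), (array([334., 198.]), 0.23, array([461., 173.]))]
blue_tray [(array([222., 215.]), 0.64, array([ 472., -167.]))]
orange_tray [(array([336., 194.]), 0.69, array([443., 186.]))]
timer []
tip_box [(array([391., 183.]), 0.75, array([421., 370.]))]
```

View pics/top0.png

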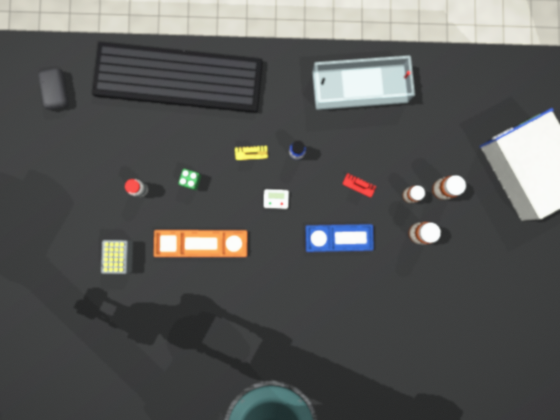

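```bash
python3 -c "
import cv2
a=cv2.imread('pics/top0.png')[160:260,370:470];b=cv2.imread('pics/scene0.png')[190:290,90:190]
cv2.imwrite('pics/amb.png',cv2.resize(cv2.hconcat([a,b]),(800,400),interpolation=cv2.INTER_CUBIC))"
```

```text
(no output)
```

View pics/amb.png

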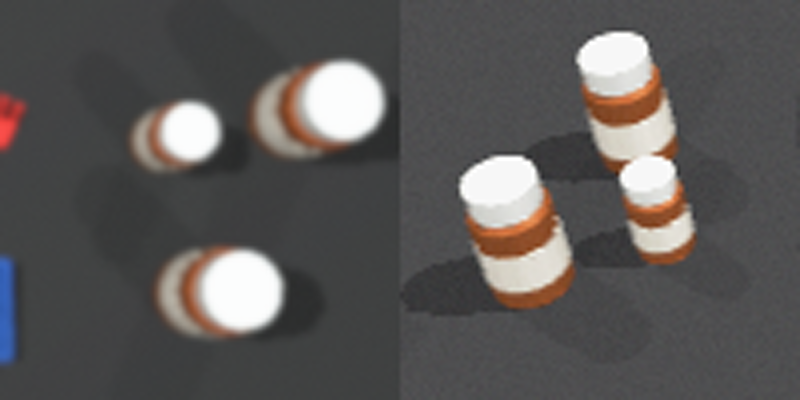

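Amber candidates in the top picture are (414,194), (452,187) and (426,233). The one at (414,194) is clearly the smallest in both views, so it's the one meant. Next I'll measure everything.

```bash
python3 - <<'E'
from h import *
c=cap('top');n='top'
hsv=cv2.cvtColor(c['image'],cv2.COLOR_BGR2HSV);
def rect(mask,z,nm):
    cs,_=cv2.findContours(mask.astype(np.uint8),cv2.RETR_EXTERNAL,cv2.CHAIN_APPROX_NONE)
    k=max(cs,key=cv2.contourArea)[:,0]
    P=np.array([at(c,n,p,z)[:2] for p in k],np.float32)
    (x,y),(w,h),a=cv2.minAreaRect(P)
    if w>h: a+=90;w,h=h,w   # a: angle of short axis
    # short side direction a(after swap) ; wrap
    a=(a+90)%180-90
    print(nm,'ctr',round(x,1),round(y,1),'short',round(w,1),'long',round(h,1),'short-axis angle',round(a,1))
H,S,V=hsv[...,0],hsv[...,1],hsv[...,2]
def box(x0,x1,y0,y1):
    m=np.zeros(H.shape,bool);m[y0:y1,x0:x1]=1;return m
fill=lambda m:cv2.morphologyEx(m.astype(np.uint8),cv2.MORPH_CLOSE,np.ones((3,3)))
rect(fill((S>120)&(H>100)&(H<130)&(V>70)&box(295,385,215,260)),14,'blue tray')
rect(fill((S>120)&(H<25)&(V>90)&box(145,260,220,265)),14,'orange tray')
rect(fill((S>120)&(V>80)&box(340,380,170,205)),5,'red comb')
rect(fill((S>120)&(V>80)&box(230,272,140,165)),5,'yellow comb')
rect(fill((S<60)&(V>100)&box(260,292,185,215)),12,'timer')
rect(fill((S>70)&(V>60)&box(175,205,165,193)|((V>150)&box(175,205,165,193))),38,'block')
rect(fill((V>80)&box(95,135,235,280)),48,'tipbox')
for q,b,z in [('amberS',box(408,425,180,205),66),('L1',box(442,470,172,202),95),('L2',box(418,445,218,247),95)]:
    rect((V>235)&(S<30)&b,z,q+' cap')
rect((S>120)&(V>80)&((H<10)|(H>170))&box(120,152,174,200),66,'white cap')
rect((V<60)&box(290,303,140,158),66,'sparecap?')
# two-view triangulation of cap tops
s=cap('scene')
def tri(p,q):
    o1,d1=ray(c,'top',p);o2,d2=ray(s,'scene',q)
    A=np.stack([d1,-d2],1);k=np.linalg.lstsq(A,o2-o1,rcond=None)[0]
    a=o1+k[0]*d1;b=o2+k[1]*d2;return ((a+b)/2).round(),np.linalg.norm(a-b).round(1)
print(tri((370+190/4,160+131/4),(90+(650-400)/4,190+175/4)))
print(tri((370+343/4,160+101/4),(90+(500-400)/4,190+182/4)))
print(tri((370+240/4,160+291/4),(90+(614-400)/4,190+58/4)))
E
```

```text
blue tray ctr 473.8 -166.0 short 68.1 long 172.9 short-axis angle 0.9
orange tray ctr 453.8 182.4 short 67.4 long 233.6 short-axis angle 0.8
red comb ctr 609.1 -216.8 short 34.3 long 84.4 short-axis angle -24.3
yellow comb ctr 687.4 60.7 short 32.7 long 82.7 short-axis angle 4.4
timer ctr 569.9 -4.2 short 51.6 long 65.9 short-axis angle -1.8
block ctr 612.3 209.4 short 46.1 long 50.5 short-axis angle -16.6
tipbox ctr 420.2 381.4 short 66.0 long 83.8 short-axis angle -89.3
amberS cap ctr 585.4 -348.4 short 27.0 long 29.7 short-axis angle 1.0
L1 cap ctr 601.6 -431.8 short 38.4 long 41.2 short-axis angle 1.0
L2 cap ctr 487.6 -368.6 short 40.1 long 40.8 short-axis angle 0.9
white cap ctr 590.2 339.7 short 31.4 long 35.2 short-axis angle -10.4
sparecap? ctr 693.9 -55.2 short 21.9 long 29.6 short-axis angle -89.2
(array([ 585., -350.,   62.]), np.float64(2.4))
(array([ 602., -435.,   87.]), np.float64(1.0))
(array([ 487., -373.,   84.]), np.float64(1.0))
```

```bash
python3 -c "
import cv2
a=cv2.imread('pics/top0.png')[130:260,100:380]
cv2.imwrite('pics/mid.png',cv2.resize(a,(790,367),interpolation=cv2.INTER_CUBIC))"
```

```text
(no output)
```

View pics/mid.png

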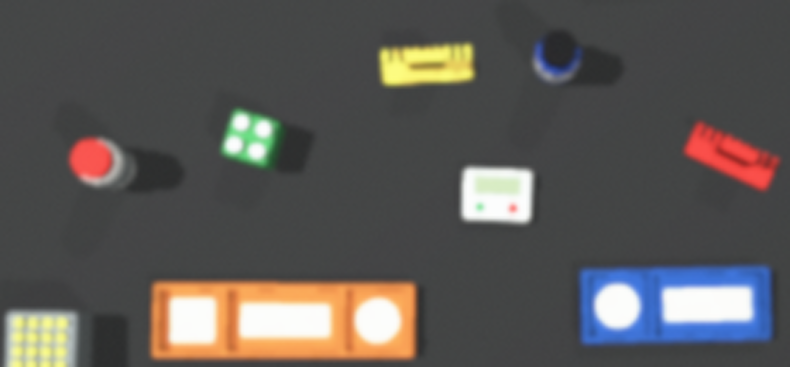

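The crop shows the trays at (300,320) and (675,305), with the round-mark bay on the right of the orange tray and the left of the blue one. Both trays' y axes therefore run along world +y. The combs, block and white bottle stand free, so I can set out for the amber bottle.

```bash
cat >> h.py <<'E'
def go(pos,yaw):
    "row(s) for drive_tool to reach world pos with tool y at yaw deg, pointing down"
    s=st();R0=Rn.from_quat(s['ee_rot']);p0=np.array(s['eef_pos'])
    y=np.radians(yaw);ty=np.array([np.cos(y),np.sin(y),0]);tz=np.array([0,0,-1.]);tx=np.cross(ty,tz)
    Rt=Rn.from_matrix(np.stack([tx,ty,tz],1))
    d=R0.inv().apply(np.array(pos)-p0)/200; w=np.degrees((R0.inv()*Rt).as_rotvec())/90
    cur=R0.as_matrix()[:,1];
    print('t',round(s['time_s'],2),'at',p0.round(1),'yaw',round(np.degrees(np.arctan2(cur[1],cur[0])),1),'w',round(s['width'],1),'F',np.round(s['contact_force'],1),'fin',round(float(np.max(s['finger_force'])),1))
    print('row',d.round(3).tolist(),w.round(3).tolist())
E
python3 -c "
from h import *
go([450,150,200],20); go([585,-348,150],-29)"
```

```text
t 1.2 at [291.1 609.  238.7] yaw 64.5 w 87.7 F [-0.3  0.  -1. ] fin 0.0
row [-1.707, -1.728, 0.194] [0.0, -0.0, 0.494]
t 1.2 at [291.1 609.  238.7] yaw 64.5 w 87.7 F [-0.3  0.  -1. ] fin 0.0
row [-3.389, -3.684, 0.444] [0.0, -0.0, 1.038]
```

Emit:
drive_tool([
  [-0.85,-0.92,0.1,0,0,0],
  [-0.85,-0.92,0.1,0,0,0],
  [-0.85,-0.92,0.1,0,0,0],
  [-0.85,-0.92,0.1,0,0,0],
  [-0.85,-0.92,0.1,0,0,0],
], gripper=-1, squeeze=20)

```text
time_s: 1.82
eef_pos: [365.6, 366.2, 218.3]
ee_rot: [0.223, 0.975, -0.001, -0.0]
contact_force: [-0.1, 0.2, -0.6]
width: 88.3
finger_force: 0.0
```

Emit:
drive_tool([
  [-0.85,-0.92,0.1,0,0,0],
  [-0.85,-0.92,0.1,0,0,0],
  [-0.85,-0.92,0.1,0,0,0],
  [-0.85,-0.92,0.1,0,0,0],
  [-0.85,-0.92,0.1,0,0,0],
])

```text
time_s: 2.45
eef_pos: [440.4, 127.9, 198.8]
ee_rot: [0.224, 0.975, -0.0, 0.0]
contact_force: [0.0, 0.5, 0.6]
width: 88.2
finger_force: 0.0
```

Emit:
drive_tool([
  [-0.85,-0.92,0.1,0,0,0.5],
  [-0.85,-0.92,0.1,0,0,0.5],
  [-0.85,-0.92,0.1,0,0,0.5],
  [-0.85,-0.92,0.1,0,0,0.5],
  [-0.85,-0.92,0.1,0,0,0.5],
])

```text
time_s: 3.08
eef_pos: [515.2, -110.5, 178.8]
ee_rot: [0.58, 0.815, 0.0, 0.0]
contact_force: [-0.5, 0.7, -0.0]
width: 87.8
finger_force: 0.0
```

```bash
python3 -c "
from h import *
go([585,-348,150],-29)"
```

```text
t 3.08 at [ 515.2 -110.5  178.8] yaw 19.2 w 87.8 F [-0.5  0.7 -0. ] fin 0.0
row [-1.236, -0.06, 0.144] [0.001, -0.0, 0.535]
```

Emit:
drive_tool([
  [-1,-0.05,0.14,0,0,0.535],
  [-1,-0.05,0.14,0,0,0.535],
  [-1,-0.05,0.14,0,0,0.535],
  [-1,-0.05,0.14,0,0,0.535],
  [-1,-0.05,0.14,0,0,0.535],
])

```text
time_s: 3.7
eef_pos: [572.2, -299.4, 150.1]
ee_rot: [0.861, 0.509, 0.0, -0.001]
contact_force: [-0.6, -0.3, -0.4]
width: 88.2
finger_force: 0.0
```

```bash
python3 - <<'E'
from h import *
go([585,-348,140],-29)
c=cap('wrist','w1')
print(proj(c,'wrist',[585,-348,66]))
for d in models.cut_out('wrist','amber_bottle'): print(d['score'],d['at'])
E
```

```text
t 3.7 at [ 572.2 -299.4  150.1] yaw -28.8 w 88.2 F [-0.6 -0.3 -0.4] fin 0.0
row [-0.182, 0.174, 0.05] [-0.0, -0.001, 0.002]
[321.85402633 260.14144103]
0.83 [372.7, 333.9]
0.73 [319.9, 247.8]
0.65 [242.0, 301.9]
```

View pics/w1.png

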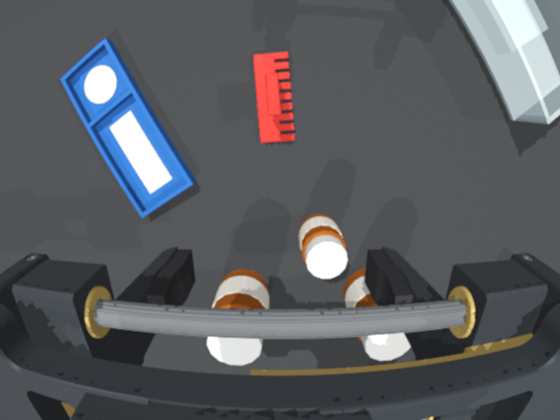

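The small amber bottle shows in the middle with its cap at (327,258), and the two large ones stand behind the fingers.

```bash
python3 - <<'E'
from h import *
c=cap('wrist');n='wrist'
P=at(c,n,(327,258),66);print(P)
img=c['image'];V=cv2.cvtColor(img,cv2.COLOR_BGR2HSV)
m=((V[...,2]>235)&(V[...,1]<30)); m[:, :302]=0;m[:,352:]=0;m[:232]=0;m[285:]=0
ys,xs=np.nonzero(m);print(xs.mean(),ys.mean(),at(c,n,(xs.mean(),ys.mean()),66))
for q,p in [('blue round',(101,85)),('blue bar',(141,152))]: print(q,at(c,n,p,4))
print('red tab top',at(c,n,(273,97),42),[at(c,n,p,5)[:2].round() for p in [(254,55),(261,142),(295,139),(289,52)]])
go([P[0],P[1],100],-29)
E
```

```text
[ 589.30623697 -347.48594012   66.        ]
326.79929886064855 260.330411919369 [ 588.29003631 -349.25308525   66.        ]
blue round [ 474.28908596 -115.87128374    4.        ]
blue bar [ 477.82390281 -197.02799586    4.        ]
red tab top [ 610.96171134 -219.30579708   42.        ] [array([ 615., -175.]), array([ 583., -247.]), array([ 610., -260.]), array([ 643., -188.])]
t 3.85 at [ 571.7 -298.5  150.6] yaw -28.5 w 88.3 F [-0.6  0.9 -0.3] fin 0.0
row [-0.174, 0.194, 0.253] [-0.0, -0.001, 0.006]
```

Emit:
drive_tool([
  [-0.18,0.19,0.1,0,0,0],
  [-0.18,0.19,0.3,0,0,0],
  [-0.18,0.19,0.5,0,0,0],
  [-0.18,0.19,0.61,0,0,0],
  [-0.18,0.19,0.61,0,0,0],
])

```text
time_s: 4.47
eef_pos: [585.6, -348.6, 26.8]
ee_rot: [0.86, 0.511, -0.001, -0.002]
contact_force: [0.8, -0.1, 0.6]
width: 87.9
finger_force: 0.0
```

Emit:
drive_tool([
  [0,0,0,0,0,0],
  [0,0,0,0,0,0],
  [0,0,0,0,0,0],
  [0,0,0,0,0,0],
  [0,0,0,0,0,0],
], gripper=1, squeeze=15)

```text
time_s: 5.1
eef_pos: [586.5, -350.8, 29.0]
ee_rot: [0.86, 0.51, 0.0, 0.0]
contact_force: [-0.1, 0.2, 0.2]
width: 40.3
finger_force: 0.0
```

Emit:
drive_tool([
  [0,0,0,0,0,0],
  [0,0,-0.1,0,0,0],
  [0,0,-0.3,0,0,0],
  [0,0,-0.5,0,0,0],
  [0,0,-0.5,0,0,0],
])

```text
time_s: 5.72
eef_pos: [589.6, -352.7, 135.0]
ee_rot: [0.86, 0.51, 0.002, 0.005]
contact_force: [0.3, -0.4, -0.2]
width: 37.3
finger_force: 15.0
```

```bash
python3 - <<'E'
from h import *
go([474,-115,110],-29)
E
```

```text
t 5.72 at [ 589.6 -352.7  135. ] yaw -28.7 w 37.3 F [ 0.3 -0.4 -0.2] fin 15.0
row [0.765, -1.079, 0.114] [0.006, 0.0, 0.003]
```

Emit:
drive_tool([
  [0.2,-0.27,0,0,0,0],
  [0.4,-0.55,0,0,0,0],
  [0.6,-0.8,0,0,0,0],
  [0.72,-1,0,0,0,0],
  [0.72,-1,0,0,0,0],
])

```text
time_s: 6.35
eef_pos: [476.4, -124.9, 126.9]
ee_rot: [0.859, 0.511, -0.001, -0.002]
contact_force: [0.7, -0.5, -1.6]
width: 37.5
finger_force: 15.0
```

```bash
python3 - <<'E'
from h import *
go([474,-115,33.5],-29)
c=cap('wrist','w2')
s=cap('scene','s2')
for d in models.landmark_of('scene','amber_bottle'): print(d)
for d in models.cut_out('wrist','amber_bottle'): print(d['score'],d['at'])
E
```

```text
t 6.35 at [ 476.4 -124.9  126.9] yaw -28.5 w 37.5 F [ 0.7 -0.5 -1.6] fin 15.0
row [0.038, -0.032, 0.467] [-0.003, 0.0, 0.006]
{'at': [123.4, 257.6], 'score': 0.88}
{'at': [148.7, 226.1], 'score': 0.86}
{'at': [231.6, 191.1], 'score': 0.59}
0.65 [277.9, 266.7]
```

View pics/w2.png

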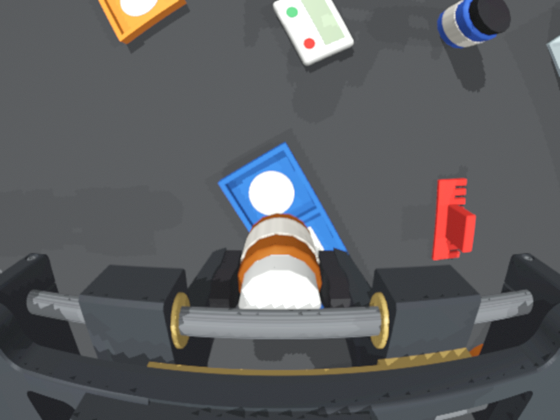

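The bottle hangs upright in the fingers, and the blue tray's round mark at (271,192) is clear below. Now to lower it.

Emit:
drive_tool([
  [0.04,-0.035,0.1,0,0,0],
  [0.04,-0.035,0.3,0,0,0],
  [0.04,-0.035,0.42,0,0,0],
  [0.04,-0.035,0.46,0,0,0],
  [0.04,-0.035,0.47,0,0,0],
])

```text
time_s: 7.18
eef_pos: [478.4, -118.7, 34.6]
ee_rot: [0.861, 0.509, -0.0, -0.0]
contact_force: [-0.5, -0.3, -0.5]
width: 37.7
finger_force: 15.0
```

Emit:
drive_tool([
  [0,0,0.005,0,0,0],
  [0,0,0.008,0,0,0],
  [0,0,0.01,0,0,0],
  [0,0,0.01,0,0,0],
])

```text
time_s: 7.68
eef_pos: [478.1, -118.0, 33.1]
ee_rot: [0.86, 0.51, 0.0, 0.0]
contact_force: [-0.3, -0.3, -0.7]
width: 37.6
finger_force: 15.0
```

Emit:
drive_tool([
  [0.003,-0.022,0,0,0,0],
  [0.003,-0.022,0.004,0,0,0],
  [0.003,-0.022,0.007,0,0,0],
  [0.003,-0.022,0.007,0,0,0],
])

```text
time_s: 8.18
eef_pos: [474.1, -115.0, 32.7]
ee_rot: [0.86, 0.51, -0.0, -0.0]
contact_force: [-5.1, 2.4, 11.4]
width: 37.5
finger_force: 15.0
```

```bash
python3 - <<'E'
from h import *
for i in range(3): cap('wrist'); go([474,-115,33.5],-29)
E
```

```text
t 8.22 at [ 474.1 -115.    32.7] yaw -28.7 w 37.5 F [-5.4  1.5 12.2] fin 15.0
row [-0.0, -0.0, -0.004] [-0.001, -0.0, 0.003]
t 8.28 at [ 474.1 -115.    32.7] yaw -28.7 w 37.1 F [-4.4  1.  12.2] fin 15.0
row [-0.0, -0.0, -0.004] [-0.001, 0.0, 0.004]
t 8.32 at [ 474.1 -115.    32.7] yaw -28.7 w 37.2 F [-5.8  1.2 11.4] fin 15.0
row [-0.0, -0.0, -0.004] [-0.001, -0.0, 0.004]
```

Contact is at the expected height. Release and rise.

Emit:
drive_tool([
  [0,0,0,0,0,0],
  [0,0,0,0,0,0],
  [0,0,0,0,0,0],
  [0,0,0,0,0,0],
  [0,0,0,0,0,0],
], gripper=-1)

```text
time_s: 8.95
eef_pos: [474.2, -115.3, 31.2]
ee_rot: [0.86, 0.51, -0.0, -0.0]
contact_force: [-0.6, -0.3, 0.3]
width: 85.3
finger_force: 0.0
```

Emit:
drive_tool([
  [0,0,-0.1,0,0,0],
  [0,0,-0.35,0,0,0],
  [0,0,-0.6,0,0,0],
  [0,0,-0.7,0,0,0],
  [0,0,-0.7,0,0,0],
])

```text
time_s: 9.57
eef_pos: [475.8, -115.8, 173.4]
ee_rot: [0.86, 0.51, 0.002, 0.002]
contact_force: [0.1, 0.1, 0.2]
width: 88.2
finger_force: 0.0
```

```bash
python3 - <<'E'
from h import *
go([640,40,170],4.4)
E
```

```text
t 9.57 at [ 475.8 -115.8  173.4] yaw -28.7 w 88.2 F [0.1 0.1 0.2] fin 0.0
row [1.077, 0.346, 0.02] [0.003, 0.0, -0.368]
```

Emit:
drive_tool([
  [0.25,0.12,0,0,0,-0.1],
  [0.5,0.25,0,0,0,-0.2],
  [0.75,0.38,0,0,0,-0.3],
  [0.95,0.5,0,0,0,-0.37],
  [0.95,0.5,0,0,0,-0.37],
])

```text
time_s: 10.2
eef_pos: [654.1, 5.2, 168.2]
ee_rot: [0.677, 0.736, -0.001, -0.001]
contact_force: [-0.7, -0.2, 0.4]
width: 88.4
finger_force: 0.0
```

```bash
python3 - <<'E'
from h import *
import time
c=cap('wrist','w3');n='wrist'
print(proj(c,n,[687.4,60.7,5]))
h=cv2.cvtColor(c['image'],cv2.COLOR_BGR2HSV);m=((h[...,1]>120)&(h[...,2]>80)&(abs(h[...,0].astype(int)-28)<8)).astype(np.uint8)
k,l,s,ce=cv2.connectedComponentsWithStats(m);i=1+np.argmax(s[1:,4]);print(s[i],ce[i])
P=np.array([at(c,n,(x,y),5)[:2] for y,x in np.argwhere(l==i)],np.float32);print(cv2.minAreaRect(P))
for d in models.landmark_of('wrist','yellow_comb'): print(d,at(c,n,d['at'],0))
go([687,60.7,40],4.4)
E
```

```text
[318.08584346 136.96464523]
[ 305   95   35   85 2621] [321.44753911 137.37314002]
((691.3367309570312, 60.43487548828125), (31.620569229125977, 81.02008819580078), 4.300825119018555)
{'at': [321.3, 137.8], 'score': 0.82} [691.2062632   59.91946257   0.        ]
{'at': [120.0, 279.2], 'score': 0.6} [ 472.64771367 -118.87046305    0.        ]
t 10.3 at [651.7   3.5 168.7] yaw 4.6 w 88.4 F [-0.6  0.1 -0.3] fin 0.0
row [0.271, 0.202, 0.643] [-0.003, -0.0, 0.002]
```

View pics/w3.png

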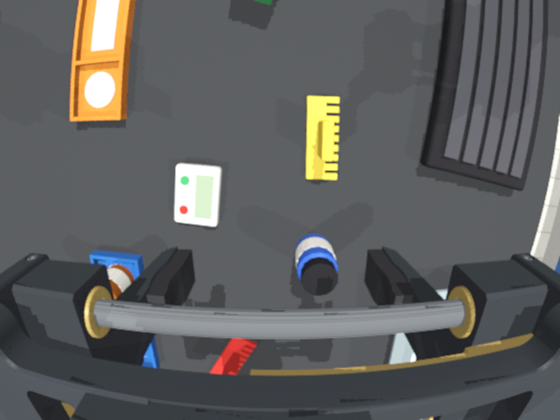

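The comb lies at (322,137) with the tab in its middle, and the blue bottle is at (317,262). The black rack at the right (from x=430) comes close to where the gripper body will go, so I'll check it first.

```bash
python3 - <<'E'
from h import *
t=cv2.imread('pics/top0.png')[30:170,80:280];s=cv2.imread('pics/s2.png')
c=viewer.capture('scene');print(proj(c,'scene',[800,60,0]),proj(c,'scene',[800,220,0]))
s=c['image'][230:330,270:410]
g=lambda a,w,h:cv2.convertScaleAbs(cv2.resize(a,(w,h),interpolation=cv2.INTER_CUBIC),alpha=2.2,beta=0)
cv2.imwrite('pics/rack.png',cv2.hconcat([g(t,400,280),g(s,392,280)]))
E
```

```text
[325.88683836 290.5535133 ] [389.20885235 281.16555829]
```

View pics/rack.png

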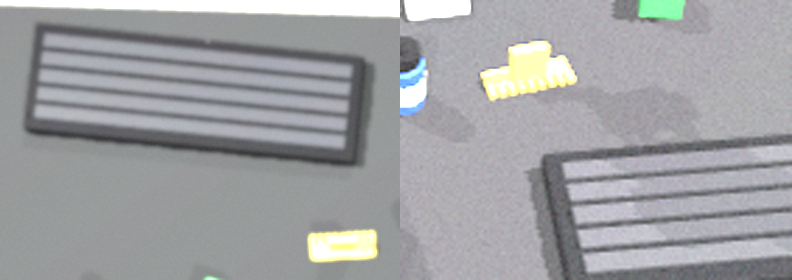

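```bash
python3 - <<'E'
from h import *
c=cap('top');s=cap('scene')
o1,d1=ray(c,'top',(257.5,110.5));o2,d2=ray(s,'scene',(321.8,285.4))
k=np.linalg.lstsq(np.stack([d1,-d2],1),o2-o1,rcond=None)[0];print(o1+k[0]*d1,o2+k[1]*d2)
for z in (0,20,40): print(z,at(c,'top',(257.5,110.5),z),at(s,'scene',(321.8,285.4),z))
go([689,60.5,24],4.4)
E
```

```text
[794.38517901  45.67038281  15.25784133] [795.27091703  50.25609757  15.72127198]
0 [798.92476829  46.33550585   0.        ] [782.7026339   54.27246717   0.        ]
20 [792.97426825  45.46366164  20.        ] [798.69152226  49.16299561  20.        ]
40 [787.02376821  44.59181742  40.        ] [814.68041061  44.05352406  40.        ]
t 10.45 at [651.7   2.6 170.4] yaw 4.5 w 87.6 F [-0.5  0.6  0.5] fin 0.0
row [0.274, 0.21, 0.732] [-0.001, -0.0, 0.001]
```

The rack is only about 15 mm high, so it's no obstacle. Taking the comb.

Emit:
drive_tool([
  [0.15,0.1,0.1,0,0,0],
  [0.274,0.2,0.3,0,0,0],
  [0.274,0.2,0.5,0,0,0],
  [0.274,0.2,0.7,0,0,0],
  [0.274,0.2,0.75,0,0,0],
])

```text
time_s: 11.08
eef_pos: [685.1, 60.2, 18.1]
ee_rot: [0.679, 0.735, -0.002, -0.002]
contact_force: [0.3, 0.3, 0.4]
width: 87.9
finger_force: 0.0
```

Emit:
drive_tool([
  [0,0,0,0,0,0],
  [0,0,0,0,0,0],
  [0,0,0,0,0,0],
  [0,0,0,0,0,0],
  [0,0,0,0,0,0],
], gripper=-0.3)

```text
time_s: 11.7
eef_pos: [689.0, 61.3, 21.9]
ee_rot: [0.678, 0.735, 0.0, 0.0]
contact_force: [1.3, -0.7, 0.0]
width: 57.0
finger_force: 0.0
```

```bash
python3 - <<'E'
from h import *
c=cap('wrist','w4');go([689,60.5,18],4.4)
E
```

```text
t 11.75 at [688.8  61.2  21.6] yaw 4.6 w 57.3 F [-0.5  0.2  0.1] fin 0.0
row [-0.004, 0.001, 0.018] [0.0, 0.0, 0.002]
```

View pics/w4.png

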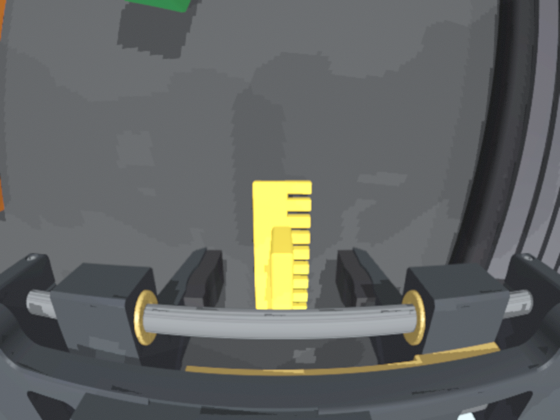

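The tab at (283,260) lies between the fingers and in line with them. Lower a little and close.

Emit:
drive_tool([
  [0,0,0.018,0,0,0],
  [0,0,0.018,0,0,0],
  [0,0,0.018,0,0,0],
  [0,0,0.018,0,0,0],
  [0,0,0.018,0,0,0],
], gripper=1, squeeze=15)

```text
time_s: 12.38
eef_pos: [688.8, 61.2, 17.8]
ee_rot: [0.678, 0.735, 0.0, 0.0]
contact_force: [0.0, 0.1, 0.0]
width: 9.8
finger_force: 15.0
```

Emit:
drive_tool([
  [0,0,0,0,0,0],
  [0,0,0,0,0,0],
  [0,0,-0.1,0,0,0],
  [0,0,-0.3,0,0,0],
  [0,0,-0.4,0,0,0],
])

```text
time_s: 13.0
eef_pos: [690.6, 61.3, 101.7]
ee_rot: [0.678, 0.735, 0.002, 0.002]
contact_force: [-0.4, 0.1, -0.6]
width: 10.2
finger_force: 15.0
```

```bash
python3 - <<'E'
from h import *
go([475,-196,100],0.9)
E
```

```text
t 13.0 at [690.6  61.3 101.7] yaw 4.6 w 10.2 F [-0.4  0.1 -0.6] fin 15.0
row [-1.196, -1.178, 0.003] [0.003, -0.0, 0.041]
```

Emit:
drive_tool([
  [-0.2,-0.2,0,0,0,0],
  [-0.4,-0.4,0,0,0,0],
  [-0.6,-0.6,0,0,0,0],
  [-0.8,-0.8,0,0,0,0],
  [-0.8,-0.8,0,0,0,0.04],
])

```text
time_s: 13.62
eef_pos: [539.2, -113.6, 98.0]
ee_rot: [0.703, 0.711, -0.001, -0.0]
contact_force: [-0.2, -0.1, -1.1]
width: 9.6
finger_force: 15.0
```

Emit:
drive_tool([
  [-0.2,-0.2,0,0,0,0],
  [-0.4,-0.38,0,0,0,0],
  [-0.4,-0.38,0,0,0,0],
  [-0.4,-0.38,0,0,0,0],
])

```text
time_s: 14.12
eef_pos: [468.0, -192.6, 98.4]
ee_rot: [0.701, 0.713, 0.0, 0.001]
contact_force: [0.3, -0.2, -1.0]
width: 9.9
finger_force: 15.0
```

```bash
python3 - <<'E'
from h import *
go([475,-196,25],0.9)
E
```

```text
t 14.12 at [ 468.  -192.6   98.4] yaw 0.9 w 9.9 F [ 0.3 -0.2 -1. ] fin 15.0
row [-0.018, 0.034, 0.367] [0.001, 0.0, 0.0]
```

Emit:
drive_tool([
  [-0.01,0.03,0.1,0,0,0],
  [-0.01,0.03,0.25,0,0,0],
  [-0.01,0.03,0.3,0,0,0],
  [-0.01,0.03,0.3,0,0,0],
  [-0.01,0.03,0.3,0,0,0],
])

```text
time_s: 14.75
eef_pos: [474.6, -194.4, 38.7]
ee_rot: [0.701, 0.714, 0.0, 0.001]
contact_force: [0.2, -0.0, -1.4]
width: 9.7
finger_force: 15.0
```

```bash
python3 - <<'E'
from h import *
c=cap('wrist','w5')
go([475,-196,22],0.9)
E
```

```text
t 14.8 at [ 474.6 -194.6   38.9] yaw 1.0 w 10.3 F [-0.  -0.4  0.2] fin 15.0
row [-0.007, 0.002, 0.084] [0.001, 0.001, 0.001]
```

View pics/w5.png

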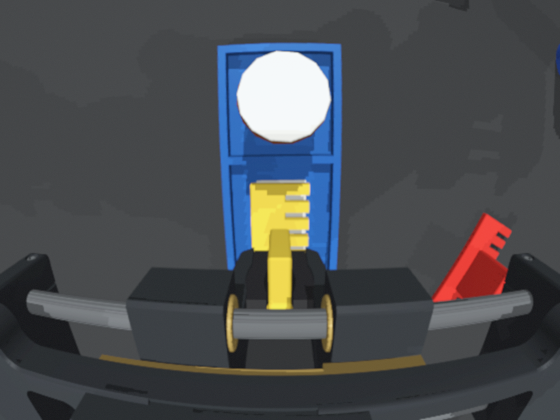

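The comb hangs squarely in the long bay, clear of the divider at row 160. Lower and release.

Emit:
drive_tool([
  [-0.005,0.002,0.05,0,0,0],
  [-0.005,0.002,0.075,0,0,0],
  [-0.005,0.002,0.082,0,0,0],
  [-0.005,0.002,0.086,0,0,0],
  [-0.005,0.002,0.086,0,0,0],
])

```text
time_s: 15.42
eef_pos: [473.7, -195.3, 21.6]
ee_rot: [0.701, 0.713, -0.0, -0.001]
contact_force: [-4.8, 1.8, 11.7]
width: 9.7
finger_force: 15.0
```

```bash
python3 - <<'E'
from h import *
go([475,-196,22],0.9)
E
```

```text
t 15.43 at [ 473.7 -195.3   21.6] yaw 1.0 w 9.7 F [-4.8  1.8 11.7] fin 15.0
row [-0.003, 0.007, -0.002] [-0.001, -0.0, 0.001]
```

Emit:
drive_tool([
  [0,0,0,0,0,0],
  [0,0,0,0,0,0],
  [0,0,0,0,0,0],
  [0,0,0,0,0,0],
  [0,0,0,0,0,0],
], gripper=0)

```text
time_s: 16.05
eef_pos: [473.8, -195.3, 20.4]
ee_rot: [0.701, 0.713, -0.0, -0.0]
contact_force: [0.7, 0.1, -0.8]
width: 44.0
finger_force: 0.0
```

Emit:
drive_tool([
  [0,0,-0.1,0,0,0],
  [0,0,-0.35,0,0,0],
  [0,0,-0.6,0,0,0],
  [0,0,-0.65,0,0,0],
  [0,0,-0.65,0,0,0],
])

```text
time_s: 16.68
eef_pos: [474.2, -195.5, 150.9]
ee_rot: [0.701, 0.713, 0.0, 0.001]
contact_force: [0.2, -0.3, -1.3]
width: 44.2
finger_force: 0.0
```

Emit:
drive_tool([
  [0.3,0.07,0,0,0,0],
  [0.6,0.14,0,0,0,0],
  [0.9,0.2,0,0,0,0],
  [1,0.23,0,0,0,0],
  [1,0.23,0,0,0,0],
], gripper=-1)

```text
time_s: 17.3
eef_pos: [514.8, 6.9, 147.9]
ee_rot: [0.7, 0.714, -0.002, -0.002]
contact_force: [-1.0, -0.0, -0.1]
width: 87.7
finger_force: 0.0
```

Emit:
drive_tool([
  [0.3,0.07,0,0,0,0],
  [0.6,0.14,0,0,0,0],
  [0.9,0.2,0,0,0,0],
  [1,0.23,0,0,0,0],
  [1,0.23,0,0,0,0],
])

```text
time_s: 17.92
eef_pos: [558.4, 205.7, 149.1]
ee_rot: [0.7, 0.714, -0.001, -0.0]
contact_force: [0.5, -0.7, 0.3]
width: 88.3
finger_force: 0.0
```

Emit:
drive_tool([
  [0.2,0.06,0,0,0,0],
  [0.4,0.12,0,0,0,0],
  [0.45,0.14,0,0,0,0],
  [0.45,0.14,0,0,0,0],
])

```text
time_s: 18.42
eef_pos: [585.2, 294.8, 149.9]
ee_rot: [0.701, 0.713, -0.001, 0.0]
contact_force: [-0.2, -0.2, -0.8]
width: 88.6
finger_force: 0.0
```

```bash
python3 - <<'E'
from h import *
c=cap('wrist','w6');n='wrist'
p=proj(c,n,[590,340,66]);print(p)
h=cv2.cvtColor(c['image'],cv2.COLOR_BGR2HSV);H,S,V=[h[...,i].astype(int) for i in range(3)]
def comps(m,z,mn=150):
    k,l,s,ce=cv2.connectedComponentsWithStats(m.astype(np.uint8))
    for i in range(1,k):
        if s[i,4]>mn:
            P=np.array([at(c,n,(x,y),z)[:2] for y,x in np.argwhere(l==i)],np.float32)
            print(s[i],ce[i].round(),[np.round(a,1) for a in cv2.minAreaRect(P)])
print('red');comps((S>130)&(V>80)&((H<5)|(H>172)),66)
print('green');comps((S>100)&(V>60)&(H>45)&(H<85),38)
print('orange');comps((S>120)&(V>80)&(H>6)&(H<20),14)
go([588,340,140],1)
E
```

```text
[285.35794362 154.47620139]
red
[ 268  133   44   46 1574] [289. 156.] [array([593. , 339.2]), array([30.7, 32.4]), np.float64(1.2)]
green
[ 285  253   53   56 1596] [309. 278.] [array([616. , 220.1]), array([54.8, 45.7]), np.float64(74.9)]
orange
[ 114  191   70   94 2138] [144. 229.] [array([459.1, 248.5]), array([ 69.7, 102.6]), np.float64(0.4)]
[145 333  56  40 899] [176. 356.] [array([460.7, 103.7]), array([70. , 60.1]), np.float64(0.4)]
t 18.48 at [585.  294.5 149.9] yaw 0.9 w 88.1 F [ 0.4 -0.5  0.3] fin 0.0
row [0.227, 0.019, 0.049] [-0.001, 0.001, -0.001]
```

View pics/w6.png

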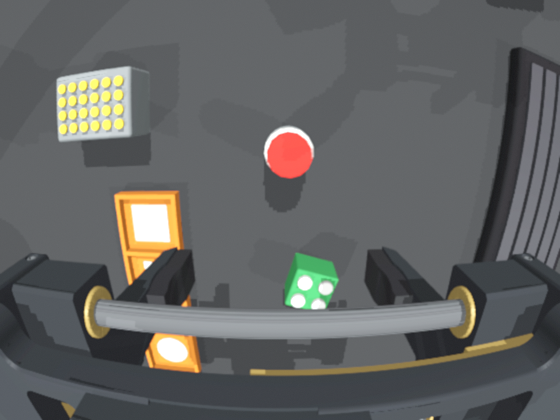

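The white bottle with the red cap stands alone at (289,155), and the green block is at (309,280). Taking the bottle.

Emit:
drive_tool([
  [0.15,0.03,0,0,0,0],
  [0.225,0.033,0.2,0,0,0],
  [0.225,0.033,0.45,0,0,0],
  [0.225,0.033,0.62,0,0,0],
  [0.225,0.033,0.64,0,0,0],
])

```text
time_s: 19.1
eef_pos: [588.2, 338.4, 18.9]
ee_rot: [0.701, 0.713, -0.004, -0.001]
contact_force: [-0.2, -0.1, 0.2]
width: 88.5
finger_force: 0.0
```

Emit:
drive_tool([
  [0,0,0,0,0,0],
  [0,0,0,0,0,0],
  [0,0,0,0,0,0],
  [0,0,0,0,0,0],
  [0,0,0,0,0,0],
], gripper=1, squeeze=15)

```text
time_s: 19.73
eef_pos: [591.2, 341.9, 22.9]
ee_rot: [0.701, 0.713, 0.0, 0.0]
contact_force: [-0.4, -0.3, -0.9]
width: 39.7
finger_force: 0.0
```

Emit:
drive_tool([
  [0,0,0,0,0,0],
  [0,0,0,0,0,0],
])

```text
time_s: 19.98
eef_pos: [591.2, 341.9, 22.8]
ee_rot: [0.701, 0.713, 0.0, 0.0]
contact_force: [-0.0, 0.7, 3.2]
width: 37.6
finger_force: 15.0
```

```bash
python3 - <<'E'
from h import *
go([457,100,110],1)
E
```

```text
t 19.98 at [591.2 341.9  22.8] yaw 1.0 w 37.6 F [-0.   0.7  3.2] fin 15.0
row [-1.198, -0.692, -0.436] [0.0, -0.0, 0.0]
```

Emit:
drive_tool([
  [0,0,-0.1,0,0,0],
  [0,0,-0.3,0,0,0],
  [0,0,-0.45,0,0,0],
  [0,0,-0.45,0,0,0],
])

```text
time_s: 20.48
eef_pos: [593.7, 343.2, 117.2]
ee_rot: [0.701, 0.713, 0.004, 0.001]
contact_force: [0.3, 0.5, -1.3]
width: 37.3
finger_force: 15.0
```

Emit:
drive_tool([
  [-0.2,-0.12,0,0,0,0],
  [-0.4,-0.24,0,0,0,0],
  [-0.6,-0.35,0,0,0,0],
  [-0.6,-0.35,0,0,0,0],
])

```text
time_s: 20.98
eef_pos: [519.9, 217.7, 110.3]
ee_rot: [0.702, 0.713, -0.002, -0.001]
contact_force: [0.1, -0.0, -0.9]
width: 37.3
finger_force: 15.0
```

Emit:
drive_tool([
  [-0.2,-0.12,0,0,0,0],
  [-0.4,-0.24,0,0,0,0],
  [-0.597,-0.342,0,0,0,0],
  [-0.597,-0.342,0.1,0,0,0],
  [-0.597,-0.342,0.2,0,0,0],
])

```text
time_s: 21.6
eef_pos: [457.4, 100.0, 72.0]
ee_rot: [0.701, 0.713, 0.001, 0.0]
contact_force: [0.9, 0.2, -0.7]
width: 37.5
finger_force: 15.0
```

Emit:
drive_tool([
  [0,0,0,0,0,0],
  [0,0,0,0,0,0],
])

```text
time_s: 21.85
eef_pos: [457.5, 100.4, 72.7]
ee_rot: [0.701, 0.713, 0.0, 0.0]
contact_force: [0.8, 0.7, 0.1]
width: 37.0
finger_force: 15.0
```

```bash
python3 - <<'E'
from h import *
c=cap('wrist','w7');n='wrist'
h=cv2.cvtColor(c['image'],cv2.COLOR_BGR2HSV);H,S,V=[h[...,i].astype(int) for i in range(3)]
m=(S>120)&(V>80)&(H>6)&(H<20)
k,l,s,ce=cv2.connectedComponentsWithStats(m.astype(np.uint8));i=1+np.argmax(s[1:,4])
P=np.array([at(c,n,(x,y),14)[:2] for y,x in np.argwhere(l==i)]);print(P.min(0),P.max(0))
go([457,100,26.5],1)
E
```

```text
[425.04126256  75.16627087] [491.51877323 251.05592677]
t 21.9 at [457.8 100.4  73.1] yaw 1.0 w 37.5 F [-0.1 -0.2 -1.9] fin 15.0
row [-0.002, -0.004, 0.233] [0.001, -0.0, 0.0]
```

View pics/w7.png

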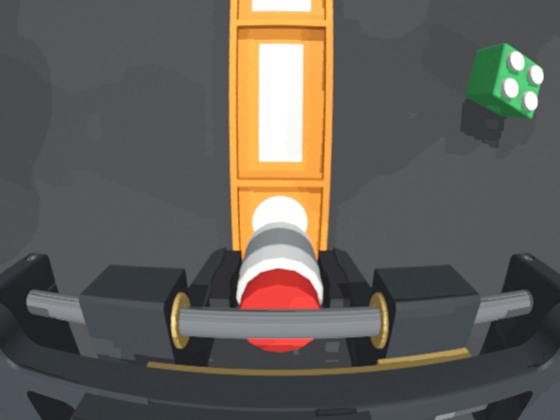

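```bash
python3 - <<'E'
from h import *
c=cap('wrist');n='wrist'
for p in [(280,181),(280,186),(280,20),(280,25),(236,120),(330,120)]: print(p,at(c,n,p,14).round(1))
E
```

```text
(280, 181) [459.1 131.5  14. ]
(280, 186) [459.1 128.2  14. ]
(280, 20) [457.3 235.4  14. ]
(280, 25) [457.3 232.   14. ]
(236, 120) [430.8 170.4  14. ]
(330, 120) [489.8 171.6  14. ]
```

Emit:
drive_tool([
  [0,0,0.1,0,0,0],
  [0,0,0.18,0,0,0],
  [0,0,0.21,0,0,0],
  [0,0,0.215,0,0,0],
  [0,0,0.215,0,0,0],
])

```text
time_s: 22.58
eef_pos: [457.3, 100.1, 29.8]
ee_rot: [0.701, 0.713, 0.0, 0.0]
contact_force: [0.7, -0.3, -0.0]
width: 37.4
finger_force: 15.0
```

The dividers at y=130 and y=234 confirm the tray centre at y=182.

Emit:
drive_tool([
  [0,0,0.008,0,0,0],
  [0,0,0.013,0,0,0],
  [0,0,0.017,0,0,0],
  [0,0,0.019,0,0,0],
  [0,0,0.019,0,0,0],
])

```text
time_s: 23.2
eef_pos: [457.1, 100.0, 26.7]
ee_rot: [0.701, 0.713, -0.0, 0.0]
contact_force: [-3.3, -1.5, 8.0]
width: 37.5
finger_force: 15.0
```

Emit:
drive_tool([
  [0,0,0,0,0,0],
  [0,0,0,0,0,0],
  [0,0,0,0,0,0],
  [0,0,0,0,0,0],
  [0,0,0,0,0,0],
], gripper=-1)

```text
time_s: 23.82
eef_pos: [456.8, 100.0, 25.6]
ee_rot: [0.701, 0.713, -0.0, -0.0]
contact_force: [0.6, -1.0, -0.3]
width: 85.2
finger_force: 0.0
```

Emit:
drive_tool([
  [0,0,-0.1,0,0,0],
  [0,0,-0.35,0,0,0],
  [0,0,-0.6,0,0,0],
  [0,0,-0.7,0,0,0],
  [0,0,-0.7,0,0,0],
])

```text
time_s: 24.45
eef_pos: [458.5, 100.3, 167.8]
ee_rot: [0.701, 0.713, 0.002, 0.001]
contact_force: [0.2, -0.7, -0.3]
width: 88.3
finger_force: 0.0
```

Emit:
drive_tool([
  [-0.3,0.1,0,0,0,0],
  [-0.6,0.2,0,0,0,0],
  [-0.88,0.34,0,0,0,0],
  [-0.88,0.34,0,0,0,0],
])

```text
time_s: 24.95
eef_pos: [528.4, -78.1, 163.8]
ee_rot: [0.703, 0.712, -0.001, -0.001]
contact_force: [0.4, 0.6, -0.7]
width: 88.1
finger_force: 0.0
```

Emit:
drive_tool([
  [-0.3,0.1,0,0,0,0.1],
  [-0.6,0.2,0,0,0,0.2],
  [-0.88,0.34,0,0,0,0.28],
  [-0.88,0.34,0,0,0,0.28],
  [-0.88,0.34,0,0,0,0.28],
])

```text
time_s: 25.58
eef_pos: [597.8, -248.1, 163.7]
ee_rot: [0.839, 0.544, -0.001, -0.002]
contact_force: [0.2, 0.2, -0.7]
width: 88.2
finger_force: 0.0
```

```bash
python3 - <<'E'
from h import *
c=cap('wrist','w8');n='wrist'
h=cv2.cvtColor(c['image'],cv2.COLOR_BGR2HSV);H,S,V=[h[...,i].astype(int) for i in range(3)]
m=(S>130)&(V>80)&((H<5)|(H>172))
k,l,s,ce=cv2.connectedComponentsWithStats(m.astype(np.uint8));i=1+np.argmax(s[1:,4]);print(s[i],ce[i])
P=np.array([at(c,n,(x,y),5)[:2] for y,x in np.argwhere(l==i)],np.float32);print(cv2.minAreaRect(P))
go([610,-218,18],-24.3)
E
```

```text
[ 263  115   34   85 2629] [279.17268924 157.05477368]
((612.6775512695312, -217.8174285888672), (80.73621368408203, 30.9522762298584), 66.18312072753906)
t 25.62 at [ 597.8 -247.6  164.1] yaw -24.1 w 88.5 F [ 0.3 -0.2 -0.2] fin 0.0
row [0.16, -0.003, 0.731] [-0.002, -0.0, 0.002]
```

View pics/w8.png

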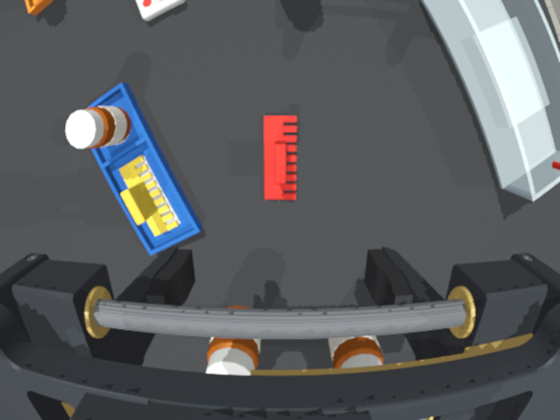

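The red comb is at (280,157), tab up and in line with the tool; blue tray at (130,170) holds the amber bottle and the yellow comb as wanted.

Emit:
drive_tool([
  [0.1,0.004,0.1,0,0,0],
  [0.162,0.004,0.3,0,0,0],
  [0.162,0.004,0.5,0,0,0],
  [0.162,0.004,0.68,0,0,0],
  [0.162,0.004,0.73,0,0,0],
], gripper=-0.3)

```text
time_s: 26.25
eef_pos: [610.1, -216.6, 15.7]
ee_rot: [0.839, 0.544, -0.002, -0.003]
contact_force: [-0.4, 1.0, 0.8]
width: 57.5
finger_force: 0.0
```

Emit:
drive_tool([
  [0,0,0,0,0,0],
  [0,0,0,0,0,0],
])

```text
time_s: 26.5
eef_pos: [614.5, -220.3, 21.5]
ee_rot: [0.839, 0.543, 0.001, 0.001]
contact_force: [-0.3, -0.6, -0.3]
width: 57.2
finger_force: 0.0
```

```bash
python3 - <<'E'
from h import *
go([611.5,-218,18],-24)
E
```

```text
t 26.5 at [ 614.5 -220.3   21.5] yaw -24.2 w 57.2 F [-0.3 -0.6 -0.3] fin 0.0
row [0.004, -0.019, 0.017] [0.002, -0.0, -0.002]
```

Emit:
drive_tool([
  [0.004,-0.012,0.017,0,0,0],
  [0.004,-0.012,0.017,0,0,0],
  [0.004,-0.012,0.017,0,0,0],
  [0.004,-0.012,0.017,0,0,0],
  [0.004,-0.012,0.017,0,0,0],
], gripper=1)

```text
time_s: 27.12
eef_pos: [611.2, -218.7, 16.4]
ee_rot: [0.84, 0.543, 0.0, 0.0]
contact_force: [0.7, -0.1, 1.3]
width: 9.9
finger_force: 15.0
```

Emit:
drive_tool([
  [0,0,0,0,0,0],
  [0,0,0,0,0,0],
])

```text
time_s: 27.38
eef_pos: [611.2, -218.7, 16.3]
ee_rot: [0.84, 0.543, -0.0, 0.0]
contact_force: [-0.2, 0.6, 0.2]
width: 9.9
finger_force: 15.0
```

Emit:
drive_tool([
  [0,0,-0.1,0,0,0],
  [0,0,-0.3,0,0,0],
  [0,0,-0.5,0,0,0],
  [0,0,-0.55,0,0,0],
  [0,0,-0.55,0,0,0],
])

```text
time_s: 28.0
eef_pos: [611.7, -218.8, 127.4]
ee_rot: [0.84, 0.543, 0.001, 0.001]
contact_force: [-1.2, -0.3, -0.8]
width: 10.0
finger_force: 15.0
```

```bash
python3 - <<'E'
from h import *
go([457.5,182,128],0.7)
E
```

```text
t 28.0 at [ 611.7 -218.8  127.4] yaw -24.2 w 10.0 F [-1.2 -0.3 -0.8] fin 15.0
row [1.512, -1.525, -0.006] [0.001, 0.0, -0.277]
```

Emit:
drive_tool([
  [0.2,-0.2,0,0,0,0],
  [0.4,-0.4,0,0,0,0],
  [0.6,-0.6,0,0,0,0],
  [0.75,-0.76,0,0,0,0],
  [0.75,-0.76,0,0,0,0],
])

```text
time_s: 28.62
eef_pos: [530.8, -17.0, 123.7]
ee_rot: [0.839, 0.545, -0.002, -0.002]
contact_force: [-0.0, -0.3, -0.6]
width: 9.9
finger_force: 15.0
```

Emit:
drive_tool([
  [0.2,-0.2,0,0,0,-0.1],
  [0.4,-0.4,0,0,0,-0.2],
  [0.6,-0.6,0,0,0,-0.277],
  [0.76,-0.765,0,0,0,-0.277],
  [0.76,-0.765,0,0,0,-0.277],
])

```text
time_s: 29.25
eef_pos: [455.6, 183.1, 125.0]
ee_rot: [0.701, 0.713, -0.001, -0.001]
contact_force: [-0.6, -0.8, 0.5]
width: 9.9
finger_force: 15.0
```

Emit:
drive_tool([
  [0,0,0.15,0,0,0],
  [0,0,0.3,0,0,0],
  [0,0,0.4,0,0,0],
  [0,0,0.4,0,0,0],
  [0,0,0.4,0,0,0],
])

```text
time_s: 29.88
eef_pos: [457.6, 181.0, 46.5]
ee_rot: [0.703, 0.711, 0.0, 0.0]
contact_force: [0.5, 0.4, 0.5]
width: 9.9
finger_force: 15.0
```

```bash
python3 - <<'E'
from h import *
c=cap('wrist','w9');n='wrist'
go([457.5,182,20.3],0.7)
E
```

```text
t 29.93 at [457.9 181.4  47. ] yaw 0.7 w 9.7 F [1.4 0.1 0.4] fin 15.0
row [0.003, -0.002, 0.134] [0.001, -0.0, -0.0]
```

View pics/w9.png

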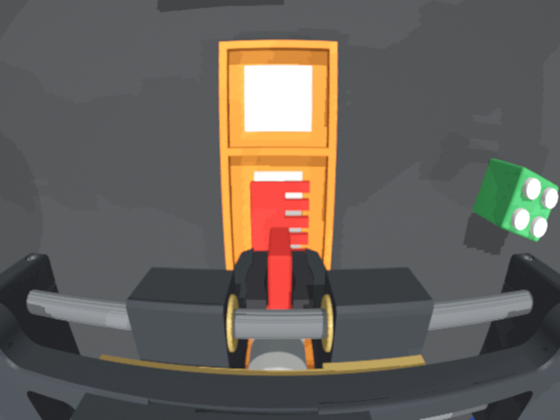

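The red comb hangs inside the long bay and parallel to it. Lower it.

Emit:
drive_tool([
  [0,0,0.07,0,0,0],
  [0,0,0.11,0,0,0],
  [0,0,0.125,0,0,0],
  [0,0,0.133,0,0,0],
  [0,0,0.136,0,0,0],
])

```text
time_s: 30.55
eef_pos: [456.1, 181.7, 20.2]
ee_rot: [0.702, 0.712, -0.001, -0.0]
contact_force: [-6.6, -2.8, 16.6]
width: 9.7
finger_force: 15.0
```

Emit:
drive_tool([
  [0,0,0,0,0,0],
  [0,0,0.002,0,0,0],
])

```text
time_s: 30.8
eef_pos: [456.1, 181.7, 20.2]
ee_rot: [0.702, 0.712, -0.001, -0.0]
contact_force: [-9.0, -2.9, 18.0]
width: 10.2
finger_force: 15.0
```

Emit:
drive_tool([
  [0,0,0,0,0,0],
  [0,0,0,0,0,0],
  [0,0,0,0,0,0],
  [0,0,0,0,0,0],
  [0,0,0,0,0,0],
], gripper=0)

```text
time_s: 31.42
eef_pos: [456.7, 181.8, 18.6]
ee_rot: [0.703, 0.712, -0.0, -0.0]
contact_force: [0.0, -0.1, 1.0]
width: 44.1
finger_force: 0.0
```

Emit:
drive_tool([
  [0,0,-0.1,0,0,0],
  [0,0,-0.35,0,0,0],
  [0,0,-0.6,0,0,0],
  [0,0,-0.7,0,0,0],
  [0,0,-0.7,0,0,0],
])

```text
time_s: 32.05
eef_pos: [458.3, 182.4, 160.8]
ee_rot: [0.703, 0.712, 0.002, 0.001]
contact_force: [0.4, -0.3, -0.1]
width: 43.9
finger_force: 0.0
```

Emit:
drive_tool([
  [0,0.3,0,0,0,0.1],
  [-0.1,0.6,0,0,0,0.19],
  [-0.15,0.75,0,0,0,0.19],
  [-0.15,0.75,0,0,0,0.19],
  [-0.15,0.75,0,0,0,0.19],
], gripper=-1)

```text
time_s: 32.67
eef_pos: [605.3, 153.7, 156.6]
ee_rot: [0.801, 0.599, -0.002, -0.001]
contact_force: [-0.3, 0.2, 0.1]
width: 87.9
finger_force: 0.0
```

```bash
python3 - <<'E'
from h import *
c=cap('wrist','w10');n='wrist'
h=cv2.cvtColor(c['image'],cv2.COLOR_BGR2HSV);H,S,V=[h[...,i].astype(int) for i in range(3)]
m=((S>100)&(V>60)&(H>45)&(H<85)).astype(np.uint8)
k,l,s,ce=cv2.connectedComponentsWithStats(m);i=1+np.argmax(s[1:,4]);x,y,w,hh=s[i,:4];print(s[i])
wm=((V>190)&(S<60)).astype(np.uint8);wm[:y]=0;wm[y+hh:]=0;wm[:,:x]=0;wm[:,x+w:]=0
k,l,s,ce=cv2.connectedComponentsWithStats(wm)
P=[at(c,n,ce[j],43)[:2] for j in range(1,k) if s[j,4]>15];print([p.round(1) for p in P])
print(np.mean(P,0),cv2.minAreaRect(np.array(P,np.float32)))
go([*np.mean(P,0),16],-16)
E
```

```text
[ 247  108   51   50 1445]
[array([610.2, 224.1]), array([629.4, 218.7]), array([604.9, 204.9]), array([624.1, 199.6])]
[617.14687018 211.83089501] ((617.1449584960938, 211.8136749267578), (19.879234313964844, 19.91889762878418), 74.48556518554688)
t 32.73 at [605.2 153.9 157.1] yaw -16.3 w 88.3 F [ 0.7 -0.3 -0.2] fin 0.0
row [0.296, -0.022, 0.705] [-0.002, 0.001, -0.004]
```

View pics/w10.png

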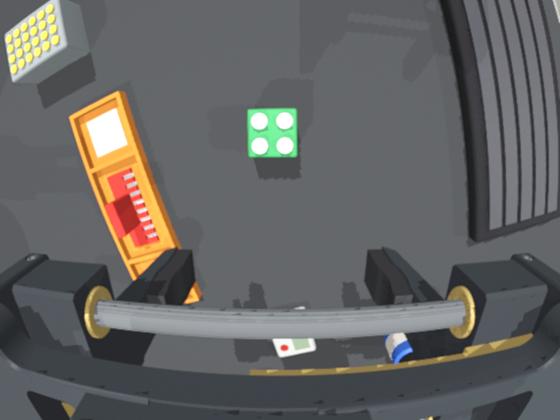

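Block at (272,133) with its four caps, square to the fingers. Descend on it.

Emit:
drive_tool([
  [0.2,-0.02,0,0,0,0],
  [0.293,-0.027,0.2,0,0,-0.008],
  [0.293,-0.027,0.45,0,0,-0.008],
  [0.293,-0.027,0.64,0,0,-0.008],
  [0.293,-0.027,0.68,0,0,-0.008],
])

```text
time_s: 33.35
eef_pos: [614.2, 211.2, 19.3]
ee_rot: [0.796, 0.605, -0.003, -0.001]
contact_force: [-0.4, 0.7, 1.0]
width: 88.3
finger_force: 0.0
```

Emit:
drive_tool([
  [0,0,0,0,0,0],
  [0,0,0,0,0,0],
])

```text
time_s: 33.6
eef_pos: [620.0, 212.1, 25.2]
ee_rot: [0.797, 0.604, 0.002, 0.001]
contact_force: [-0.2, 0.4, -0.7]
width: 88.3
finger_force: 0.0
```

```bash
python3 - <<'E'
from h import *
go([616,211.5,16],-15.5)
E
```

```text
t 33.6 at [620.  212.1  25.2] yaw -15.6 w 88.3 F [-0.2  0.4 -0.7] fin 0.0
row [-0.009, -0.019, 0.046] [0.002, -0.001, -0.001]
```

Emit:
drive_tool([
  [-0.007,-0.02,0.042,0,0,0],
  [-0.007,-0.02,0.042,0,0,0],
  [-0.007,-0.02,0.042,0,0,0],
  [-0.007,-0.02,0.042,0,0,0],
  [-0.007,-0.02,0.042,0,0,0],
], gripper=1)

```text
time_s: 34.22
eef_pos: [614.4, 211.3, 14.4]
ee_rot: [0.797, 0.604, 0.0, 0.0]
contact_force: [-0.0, -0.3, 0.6]
width: 40.5
finger_force: 0.2
```

Emit:
drive_tool([
  [0,0,0,0,0,0],
  [0,0,0,0,0,0],
  [0,0,0,0,0,0],
])

```text
time_s: 34.6
eef_pos: [614.4, 211.3, 14.4]
ee_rot: [0.797, 0.604, 0.0, 0.0]
contact_force: [-0.0, 0.2, 0.5]
width: 39.6
finger_force: 15.0
```

Emit:
drive_tool([
  [0,0,-0.1,0,0,0],
  [0,0,-0.3,0,0,0],
  [0,0,-0.4,0,0,0],
  [0,0,-0.4,0,0,0],
  [0,0,-0.4,0,0,0],
])

```text
time_s: 35.22
eef_pos: [613.4, 211.0, 93.4]
ee_rot: [0.797, 0.604, -0.001, -0.0]
contact_force: [-0.2, -0.0, -0.5]
width: 39.7
finger_force: 15.0
```

```bash
python3 - <<'E'
from h import *
go([457.5,264,98],0.8)
E
```

```text
t 35.23 at [613.4 211.   93.4] yaw -15.6 w 39.7 F [-0.2 -0.  -0.5] fin 15.0
row [0.045, -0.822, -0.022] [-0.001, 0.0, -0.183]
```

Emit:
drive_tool([
  [0.01,-0.25,0,0,0,-0.08],
  [0.03,-0.5,0,0,0,-0.15],
  [0.045,-0.75,0,0,0,-0.183],
  [0.045,-0.82,0,0,0,-0.183],
  [0.045,-0.82,0,0,0,-0.183],
])

```text
time_s: 35.85
eef_pos: [457.8, 264.0, 93.3]
ee_rot: [0.702, 0.713, -0.001, -0.0]
contact_force: [-0.1, -0.1, -0.1]
width: 39.7
finger_force: 15.0
```

Emit:
drive_tool([
  [0,0,0.1,0,0,0],
  [0,0,0.2,0,0,0],
  [0,0,0.25,0,0,0],
  [0,0,0.25,0,0,0],
  [0,0,0.25,0,0,0],
])

```text
time_s: 36.48
eef_pos: [459.7, 264.3, 44.9]
ee_rot: [0.702, 0.712, 0.001, 0.0]
contact_force: [1.1, 0.7, -0.7]
width: 39.9
finger_force: 15.0
```

```bash
python3 - <<'E'
from h import *
go([457.5,264,18.4],0.8)
E
```

```text
t 36.48 at [459.7 264.3  44.9] yaw 0.8 w 39.9 F [ 1.1  0.7 -0.7] fin 15.0
row [-0.001, -0.011, 0.132] [0.001, -0.0, 0.0]
```

Emit:
drive_tool([
  [0,-0.007,0.07,0,0,0],
  [0,-0.007,0.11,0,0,0],
  [0,-0.007,0.122,0,0,0],
  [0,-0.007,0.13,0,0,0],
  [0,-0.007,0.134,0,0,0],
])

```text
time_s: 37.1
eef_pos: [456.9, 264.0, 18.4]
ee_rot: [0.702, 0.712, -0.001, -0.0]
contact_force: [-4.5, -3.3, 12.4]
width: 39.7
finger_force: 15.0
```

Emit:
drive_tool([
  [0,0,0,0,0,0],
  [0,0,0.002,0,0,0],
])

```text
time_s: 37.35
eef_pos: [457.0, 264.0, 18.4]
ee_rot: [0.702, 0.712, -0.001, -0.0]
contact_force: [-6.8, -3.5, 12.2]
width: 39.7
finger_force: 15.0
```

Seated. Release, rise, back off and check.

Emit:
drive_tool([
  [0,0,0,0,0,0],
  [0,0,0,0,0,0],
  [0,0,0,0,0,0],
  [0,0,0,0,0,0],
  [0,0,0,0,0,0],
], gripper=-0.4)

```text
time_s: 37.98
eef_pos: [457.3, 264.1, 17.0]
ee_rot: [0.702, 0.712, -0.0, -0.0]
contact_force: [-0.4, -0.5, -0.3]
width: 61.6
finger_force: 0.0
```

Emit:
drive_tool([
  [0,0,-0.1,0,0,0],
  [0,0,-0.35,0,0,0],
  [0,0,-0.6,0,0,0],
  [0,0,-0.9,0,0,0],
  [0,0,-0.9,0,0,0],
])

```text
time_s: 38.6
eef_pos: [461.1, 266.1, 203.6]
ee_rot: [0.702, 0.712, 0.006, 0.002]
contact_force: [0.1, 0.1, -0.2]
width: 61.8
finger_force: 0.0
```

Emit:
drive_tool([
  [-0.3,0.2,0,0,0,0],
  [-0.6,0.5,0,0,0,0],
  [-0.9,0.9,0,0,0,0],
  [-1,0.9,0,0,0,0],
  [-1,0.9,0,0,0,0],
])

```text
time_s: 39.22
eef_pos: [641.3, 63.8, 195.2]
ee_rot: [0.703, 0.711, -0.001, -0.0]
contact_force: [-0.3, 0.3, -0.1]
width: 61.4
finger_force: 0.0
```

```bash
python3 - <<'E'
from h import *
go([600,50,200],0)
s=cap('scene')['image'][160:300,190:440];t=cap('top')['image'][130:280,90:400]
cv2.imwrite('pics/end.png',cv2.vconcat([cv2.resize(t,(600,290),interpolation=cv2.INTER_CUBIC),cv2.resize(s,(600,300),interpolation=cv2.INTER_CUBIC)]))
E
```

```text
t 39.23 at [641.3  63.8 195.2] yaw 0.6 w 61.4 F [-0.3  0.3 -0.1] fin 0.0
row [-0.067, -0.207, -0.024] [-0.001, 0.0, 0.007]
```

View pics/end.png

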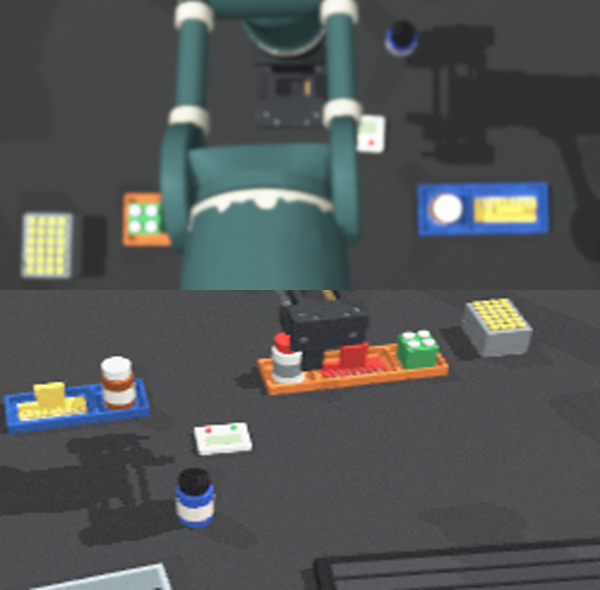

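The final picture shows all five things seated in their bays: yellow comb and amber bottle in the blue tray (left), white bottle, red comb and green block in the orange tray. The blue bottle, timer and tip box have not moved.

```bash
python3 -c "
from h import *
print(ticket.job_done())"
```

```text
the job is handed in; nothing more can be done
None
```

Both kits are made up and the job is handed in at about 39 s of robot time: each item sits in its own bay, set down in the order listed, and the blue bottle, timer and tip box were left alone.

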